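# Try both bled brake levers and hold the firm one in

## Task

Two freshly bled brake levers are clamped to the upright bars of the test stand; one comes up firm well short of its bar, the other still has air in it and goes all the way in. With the backs of the fingers press first the left lever in until it stops, firmly (about 10 N) but without forcing it, let it spring right out, and then do the same to the right one. Finish with the program still holding the firm lever pressed in against its stop and the other one fully out; pinch or pull nothing, keep off the bars, and leave everything else where it is.

Things in the scene. Friction and masses are not known exactly. Their poses are not given: they have to be found in the camera images.
- stand: Brake lever test stand, fixed: dark steel base 90x170x14 mm with two upright bars at y +45 and -45 mm, x +15 mm, 205 mm high, with ribbed rubber grips 30 mm across from 108 mm up. Each bar has the same black brake unit with a bright flat lever in front. Origin: centre of the base's underside; z up; x is the way the levers are pressed (from lever to bar), y to the left.
- lever_l_tip (a point): Centre of the rounded upper end (14 mm thick, 14 mm wide) of the left lever's blade; left = larger y. Blade 8 mm thick below it. At rest 187 mm above the bench, 82 mm in front (-x of the stand) of its bar's axis; the blade slopes down to a pivot 102 mm lower, 42 mm in front of that axis. It rises 8 mm as it swings, so reach only 15 to 25 mm below it with the fingertips, lest it catch on the gripper.
- lever_r_tip (a point): The same point of the right lever (smaller y).
- lever_l (a joint): Angle of the left lever (rad): 0 = sprung fully out, grows as it is pressed; 0.555 = on the grip. Pivot axis along the stand's y, 0.11 m from the tip. A return spring resists with 1 N at the tip at first, 3 to 4 N at the end. The firm lever stops dead between 0.25 and 0.37 (20 to 34 mm left between tip and grip), the one with air at 0.555. Only pressing tells which is which.
- lever_r (a joint): The same for the right lever.
- bar_l_top (a point): Centre of the top end of the left bar, 205 mm above the bench. Nothing stands above it.
- bar_r_top (a point): Centre of the top end of the right bar.
- press1: Left hand press, blue base 204x197 mm, grey column 440 mm high and a long lever pipe up to 631 mm that leans forward and right; an obstacle right of the stand. Origin under the middle of its base.
- press2: Right hand press, blue base 204x191 mm, 436 mm high, its lever's black ball sticking out to the right and front at 400 mm; an obstacle. Origin under the middle of its base.
- part_track: Feed track, a rail 430 mm long in y, 32 mm wide, with a block on it 70 mm above the bench; it lies before the stand, under the levers. Origin under its middle.
- turned_a: Small turned brass part with a steel pin on top, 22 mm across, 20 mm high, standing loose on the stand's base between the two bars, at the rear; origin at the centre of its underside. Bystander, to be left alone.
- turned_b: The same kind of turned part, standing loose on the base between the two bars, at the front. Bystander, to be left alone.
- turned_c: The same kind of turned part, loose on the bench between the two presses. Bystander, to be left alone.
- jar: Screw jar of seals with a blue lid, 65 mm across, 60 mm high, loose on the bench between the left press and the stand, farther back; origin under its centre. Bystander, to be left alone.
- gauge: Round dial gauge lying on its back, 116x59x26 mm, loose on the bench behind the stand; origin under its centre. Bystander, to be left alone.
- calliper: Vernier calliper lying flat, 60x226x7 mm, loose at the front edge of the bench before the feed track; origin under its centre. Bystander, to be left alone.
- offcut: Short wooden offcut, 45x85x22 mm, loose at the front of the bench between the presses; origin under its centre. Bystander, to be left alone.

How it is judged:
By the outcome, as a careful person would: the job done as asked, in the order asked, and still so for the second after the job is handed in, while the arm keeps its last pose, push and grip.
It also fails if it takes over 67 s, if anything falls off the work surface, if the arm or the gripper's body presses on something with over 40 N, if the wrist force passes 120 N, or if a joint passes its speed limit or range.

## Robot

A 7-joint arm with a two-finger parallel gripper is mounted at the origin on a cart in front of the work surface, level with it; the furniture and walls round the work are solid. World frame = base frame: x ahead of the robot, y to its left, z up, the work surface at z = 0. Lengths are in mm, angles in rad, forces in N, time in s.
With the tool pointing down it reaches from about 425 to 875 mm from the base axis. Payload 8.4 kg.
Tool frame: the origin (TCP) lies between the finger pads; the fingertips stand 8 mm ahead of it and the grasp point (between the pads) lies 11 mm behind it; z points along the fingers, y is the direction in which the jaws open and shut (so a half turn about z gives the same grasp; the last joint's range is limited). The gripper opens to 85 mm and grips with 20 to 120 N. Pads are 22 mm wide; open, the fingers measure 114 mm over their backs; the gripper's body (76 mm by 85 mm) begins 54 mm behind the grasp point. The pads swing forward as they close: fully open they stand 13 mm farther back than shut.
Start: joints at [-1.207, 0.333, 0.04, 1.465, -0.013, 1.343, -0.059], TCP at [290.192, 581.594, 213.308] pointing down, gripper open.
Joint ranges: [-2.58, 2.58], [-0.38, 2.09], [-1.3, 1.39], [0.25, 2.4], [-1.5, 4.64], [0.08, 2.09], [-2.65, 2.65]. Speed limits (rad/s): [2.22, 2.22, 2.79, 2.79, 3.14, 3.14, 3.14].

## Interface

Orientations are given as a unit quaternion [x, y, z, w].
In Python, from plant import observe, optics, robot gives the robot as it stands.
- The arm moves only by the tool move_arm, never from a script. Its arguments are lists of equal length, an entry for each row: "dp": the shift along the tool's x, y, z in m, a list of three; "turn": the turn about the tool's z in rad; "hand": the finger opening in m, from 0 to 0.0854. A call has 1 to 12 rows; each row is the pose to reach, as a shift and turn from the pose commanded when the call began, along the tool's axes at that moment; what a row does not reach only later rows make up. A row lasts 1/12 s, in which the tool goes at most 41.7 mm and 7.16 degrees, less where a joint would pass 70% of its speed; a pose out of reach is approached as far as the arm can. A call with a gripper value outside its range is refused whole. The fingers move at their own pace and stop on an object; "grip_force" is the grip in N (left out, the last holds). Time passes only in rows, so rows that repeat a pose let the fingers close. It gives the time, the measured TCP pose, the force and the opening at its end, in the units of the state.
- observe(): the state, without advancing time (a new reading comes with each control period).
- optics.camera(name): name is "side" or "top"; returns a dict with "image" (480x640x3 uint8, red, green, blue), "z_map" (480x640 float32, mm along the optical axis (not along the pixel's ray), 0 where there is no reading), "mtx" (3x3 intrinsics, pixels), "k1" (the pictures are not rectified: a ray, as slopes to the right and down, at radius r is drawn at 1 + k1 r^2 times it, then the intrinsics apply), "view" (4x4, takes a point from world to camera coordinates). Camera axes: x right, y down, z forward; pixel columns grow to the right and rows downward; lengths in mm; the calibration is good to about 2 mm. A picture is of the moment at which its call begins.
- robot.sign_off(): hands the job in, once; it reports no verdict.
The state is a dict: "clock": time; "qpos": joint angles; "dq": joint speeds; "joint_torque": joint torques, N m; "tool_pos": TCP position; "orientation": TCP orientation; "contact_force": force on the tool from outside, world axes, zero at the start; "moment": the same for the moment, N m; "opening": opening from 0.0 (shut) to 1.0 (fully open).
Only numpy, scipy, OpenCV 4.12 (cv2) and the standard library are available. Lean on these libraries where they do the work, as an engineer would, in place of code of your own. Each camera call takes 0.05 s, during which the arm holds its last target. There are 200 camera calls.

## Working session

There is one attempt and no reset: what is moved stays moved. The work goes in short steps, Python scripts to look and compute and a tool call to move; the robot and the scene stay as the last step left them, time stands still between calls to the robot, and variables do not carry over. Pictures are saved under pics/ and viewed, about 8 in all and at most 12, crops included, and the job is handed in when it is done.

Besides the shell and the picture viewer there is one more tool, called after "Request:" by a JSON object that holds its "name" and its "arguments". move_arm: Moves the arm, as the interface text tells. Its arguments: {"type":"object","properties":{"dp":{"type":"array"},"turn":{"type":"array"},"hand":{"type":"array"},"grip_force":{"type":"number"}},"required":["dp","turn","hand"]}

```bash
mkdir -p pics
cat > h.py <<'E'
import numpy as np, cv2
from plant import observe, optics, robot
def grab(n,save=None):
    c=optics.camera(n)
    if save: cv2.imwrite('pics/'+save,c['image'][...,::-1])
    return c
def world(c,u,v,z=None):
    K=np.array(c['mtx']);V=np.array(c['view'])
    d=np.array([(u-K[0,2])/K[0,0],(v-K[1,2])/K[1,1]])
    s=d.copy()
    for _ in range(20): s=d/(1+c['k1']*(s@s))
    ray=np.array([*s,1.]);R=V[:3,:3];t=V[:3,3]
    o=-R.T@t;w=R.T@ray
    if z is None: k=c['z_map'][int(v),int(u)]
    else: k=(z-o[2])/w[2]
    return o+k*w
E
python3 - <<'E'
from h import *
s=observe()
for k,v in s.items(): print(k,np.round(v,3))
for n in('side','top'):
    c=grab(n,n+'0.png'); V=c['view'];print(n,c['mtx'].tolist(),c['k1'],-V[:3,:3].T@V[:3,3],V[:3,:3].round(2).tolist())
E
```

```text
clock 0.0
qpos [-1.207  0.334  0.04   1.466 -0.013  1.343 -0.059]
dq [ 0.    -0.     0.002 -0.001  0.     0.002 -0.001]
joint_torque [ 1.0000e-03 -6.5855e+01  1.3660e+00 -4.0557e+01  1.7000e-02  1.3000e-02
 -0.0000e+00]
tool_pos [289.999 581.169 212.418]
orientation [ 0.229  0.973 -0.001 -0.   ]
contact_force [0.264 0.192 0.222]
moment [-0.003 -0.02   0.026]
opening 0.998
side [[599.3918465760638, 0.0, 324.6356789185858], [0.0, 599.3918465760638, 235.79810863048635], [0.0, 0.0, 1.0]] -0.0006829119004210968 [ 770.7194974   591.19770919 1238.85177802] [[-0.95, 0.3, 0.01], [0.26, 0.84, -0.48], [-0.15, -0.46, -0.88]]
top [[518.9253625754548, 0.0, 331.95115963435626], [0.0, 518.9253625754548, 247.65212694057325], [0.0, 0.0, 1.0]] -0.0826815385360047 [ 348.80330061   23.30945572 1326.93024051] [[0.01, -1.0, -0.01], [-0.98, -0.01, -0.17], [0.17, 0.01, -0.98]]
```

View pics/top0.png

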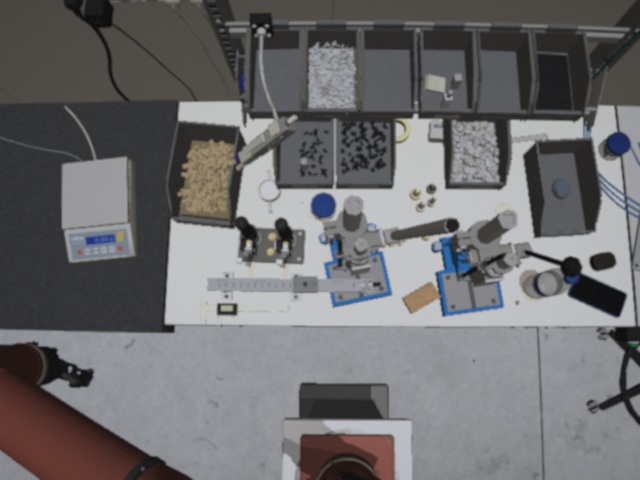

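View pics/side0.png

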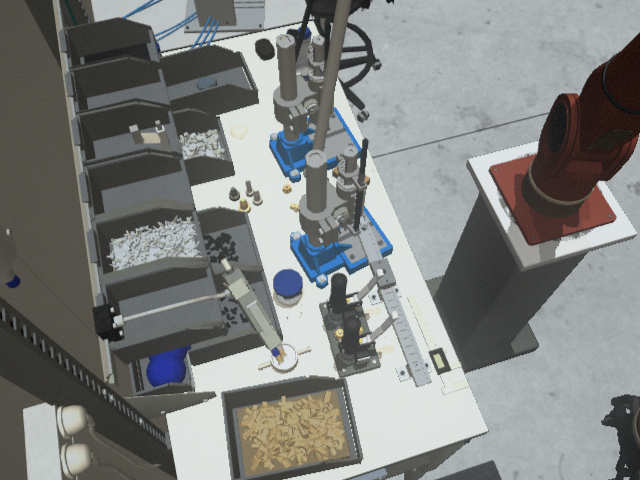

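The top view shows the stand at about (270,245), with bars near (247,230) and (284,230) and levers pointing down the image. Press1 is to its right at (355,275). In the side view the bars are at (350,330) and (338,290).

Run:
```python
from h import *
a=cv2.imread('pics/top0.png')[205:305,205:335];b=cv2.imread('pics/side0.png')[255:385,300:430]
a=cv2.resize(a,None,fx=5,fy=5,interpolation=2)
b=cv2.resize(b,None,fx=4,fy=4,interpolation=2)
cv2.imwrite('pics/a.png',a);cv2.imwrite('pics/b.png',b)
c=grab('top')
# base dark steel at plane z~14; bar tops via depth
Z=c['z_map'];P=[]
for v in range(205,300):
  for u in range(225,315):
    if Z[v,u]>0: p=world(c,u,v);P.append((u,v,*p))
P=np.array(P)
m=P[:,4]>185
print(m.sum())
for l in P[m][::6]: print(l.round(0).astype(int).tolist())
```

```text
398
[238, 216, 617, 249, 202]
[244, 216, 617, 236, 200]
[242, 217, 614, 240, 202]
[236, 218, 612, 253, 202]
[242, 218, 611, 238, 208]
[279, 218, 612, 156, 204]
[236, 219, 609, 252, 205]
[242, 219, 608, 238, 209]
[277, 219, 610, 161, 204]
[283, 219, 610, 147, 204]
[238, 220, 607, 248, 204]
[244, 220, 607, 234, 205]
[278, 220, 607, 158, 205]
[284, 220, 607, 145, 207]
[238, 221, 604, 247, 207]
[244, 221, 604, 234, 207]
[276, 221, 605, 163, 205]
[282, 221, 605, 149, 205]
[235, 222, 603, 255, 203]
[241, 222, 602, 241, 206]
[247, 222, 602, 227, 205]
[279, 222, 603, 156, 203]
[285, 222, 604, 143, 202]
[237, 223, 600, 250, 204]
[243, 223, 601, 237, 200]
[275, 223, 600, 165, 205]
[281, 223, 600, 151, 208]
[287, 223, 601, 139, 201]
[240, 224, 598, 243, 204]
[246, 224, 598, 230, 205]
[278, 224, 598, 158, 207]
[284, 224, 598, 145, 204]
[237, 225, 596, 250, 203]
[243, 225, 596, 237, 202]
[275, 225, 596, 165, 206]
[281, 225, 596, 151, 205]
[236, 226, 593, 252, 205]
[242, 226, 593, 238, 206]
[248, 226, 597, 228, 186]
[280, 226, 594, 154, 205]
[286, 226, 594, 140, 203]
[240, 227, 591, 242, 206]
[246, 227, 593, 231, 197]
[278, 227, 591, 158, 205]
[284, 227, 592, 145, 204]
[239, 228, 590, 246, 199]
[245, 228, 589, 232, 203]
[279, 228, 589, 155, 206]
[285, 228, 589, 142, 203]
[242, 229, 587, 238, 203]
[280, 229, 587, 153, 204]
[286, 229, 589, 141, 193]
[280, 230, 584, 153, 209]
[280, 231, 585, 155, 194]
[238, 257, 526, 247, 190]
[237, 258, 523, 248, 197]
[236, 259, 521, 252, 191]
[242, 259, 522, 239, 189]
[236, 260, 519, 251, 193]
[242, 260, 519, 238, 189]
[282, 260, 519, 149, 192]
[241, 261, 517, 240, 189]
[281, 261, 517, 151, 194]
[240, 262, 514, 242, 192]
[279, 262, 515, 155, 190]
[280, 263, 512, 153, 194]
[280, 264, 510, 153, 193]
```

View pics/a.png

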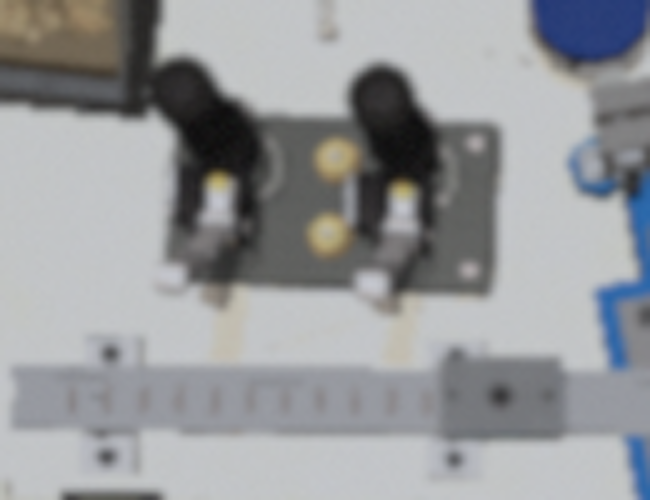

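View pics/b.png

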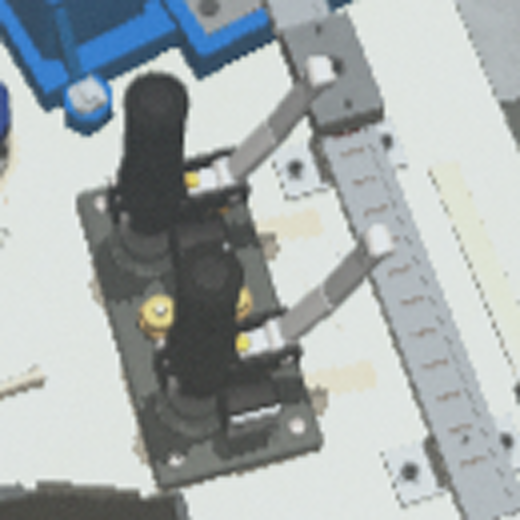

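Run:
```python
from h import *
from scipy.spatial.transform import Rotation as R
s=observe();c=grab('top');d=grab('side')
BL=world(c,241.6,223,205);BR=world(c,281.2,224.4,205);TL=world(c,239.4,260.2,194);TR=world(c,279.6,261.8,194)
print('top',BL,BR,TL,TR)
f=lambda x,y:(300+x/4,255+y/4)
print('side',*[world(d,*f(*p),z) for p,z in (((208,265),205),((157,95),205),((378,238),190),((320,68),190))])
M=R.from_quat(s['orientation']).as_matrix();print(M.round(3))
T=np.array([450,243,213]);print('dp',M.T@(T-s['tool_pos']))
pts=np.array([world(q,u,v) for q in (c,d) for v in range(100,330,2) for u in range(200,460,2) if q['z_map'][v,u]>0])
m=(pts[:,2]>120)&(pts[:,0]<700)&(pts[:,0]>200)&(pts[:,1]<130)&(pts[:,1]>-100)
for y0 in range(-100,130,20):
  k=m&(pts[:,1]>=y0)&(pts[:,1]<y0+20)
  if k.any(): print(y0,k.sum(),pts[k].min(0).round(),pts[k].max(0).round())
```

```text
top [600.09738203 239.41206345 205.        ] [597.23309181 150.93905824 205.        ] [518.0764475  243.24678202 194.        ] [515.04662216 153.67422099 194.        ]
side [601.38459708 239.03849421 205.        ] [597.23955586 151.36143081 205.        ] [519.10376053 244.83557094 190.        ] [515.12249291 154.71862037 190.        ]
[[-0.895  0.446 -0.   ]
 [ 0.446  0.895 -0.001]
 [-0.    -0.001 -1.   ]]
dp [-2.94148075e+02 -2.31277357e+02 -7.21859241e-02]
-100 120 [ 545. -100.  200.] [591. -80. 387.]
-80 42 [549. -80. 186.] [591. -62. 221.]
-60 65 [501. -58. 169.] [581. -40. 311.]
-40 181 [496. -40. 142.] [623. -20. 388.]
-20 493 [492. -20. 122.] [630.  -0. 390.]
0 670 [510.   0. 121.] [630.  20. 439.]
20 358 [507.  20. 123.] [620.  40. 440.]
40 150 [559.  40. 165.] [607.  60. 232.]
60 1 [597.  60. 212.] [597.  60. 212.]
```

Request:
{"name": "move_arm", "arguments": {"dp": [[-0.03,-0.023,0],[-0.06,-0.046,0],[-0.09,-0.069,0],[-0.12,-0.092,0],[-0.15,-0.115,0],[-0.18,-0.139,0],[-0.21,-0.162,0],[-0.24,-0.185,0],[-0.27,-0.208,0],[-0.294,-0.231,0],[-0.294,-0.231,0],[-0.294,-0.231,0]], "turn": [0.11,0.22,0.33,0.44,0.55,0.66,0.77,0.88,0.99,1.1,1.143,1.143], "hand": [0,0,0,0,0,0,0,0,0,0,0,0], "grip_force": 20}}

```text
clock: 1.25
tool_pos: [451.0, 241.5, 213.6]
orientation: [0.722, 0.692, 0.0, -0.0]
contact_force: [-1.2, 1.2, 0.0]
opening: 0.002
```

Request:
{"name": "move_arm", "arguments": {"dp": [[0.002,0,0.013],[0.002,0,0.026],[0.002,0,0.038],[0.002,0,0.038],[0.002,0,0.038],[0.002,0,0.038]], "turn": [0,0,0,0,0,0], "hand": [0,0,0,0,0,0]}}

```text
clock: 1.75
tool_pos: [450.3, 246.1, 175.8]
orientation: [0.719, 0.695, 0.0, 0.0]
contact_force: [0.2, 0.5, -0.1]
opening: -0.0
```

Run:
```python
from h import *
s=observe();print(s['tool_pos'],s['contact_force'],s['clock'])
d=grab('side')
b=cv2.resize(d['image'][150:380,300:560,::-1],None,fx=3,fy=2.6,interpolation=2)
cv2.imwrite('pics/s1.png',b)
```

```text
[450.27413482 246.11788317 175.79946932] [ 0.23393513  0.49020366 -0.08326686] 1.75
```

View pics/s1.png

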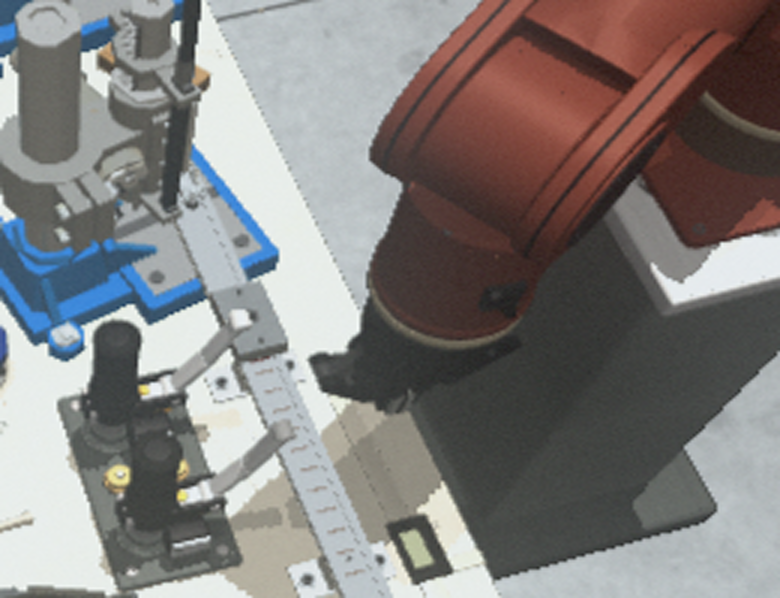

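Run:
```python
from h import *
d=grab('side')
def proj(c,p):
    q=c['view'][:3,:3]@p+c['view'][:3,3];s=q[:2]/q[2];s=s*(1+c['k1']*(s@s));return s*c['mtx'][0,0]+np.array([c['mtx'][0,2],c['mtx'][1,2]])
for p in ([450,246,176],[450,246,168],[464,246,168],[450,246,241],[488,246,241]):
    x=proj(d,np.array(p));print(p,x.round(1),((x-[300,150])*[3,2.6]).round())
for cx,cy in ((325,362),(345,360),(345,385),(335,375),(360,390),(380,400),(395,405),(405,400),(380,340)):
    print(cx,cy,world(d,300+cx/3,150+cy/2.6).round())
pts=[]
for q in (d,grab('top')):
  pts+= [world(q,u,v) for v in range(140,479) for u in range(150,560) if q['z_map'][v,u]>0]
pts=np.array(pts)
m=(abs(pts[:,1]-246)<90)&(pts[:,0]<540)&(pts[:,0]>380)&(pts[:,2]>130)
for z in range(130,420,15):
  k=m&(pts[:,2]>=z)&(pts[:,2]<z+15)
  if k.any(): print(z,k.sum(),pts[k].min(0).round(),pts[k].max(0).round())
```

```text
[450, 246, 176] [428.  307.6] [384. 410.]
[450, 246, 168] [427.4 309.1] [382. 414.]
[464, 246, 168] [420.5 311.2] [362. 419.]
[450, 246, 241] [433.7 294.1] [401. 375.]
[488, 246, 241] [414.1 299.9] [342. 390.]
325 362 [504. 241. 289.]
345 360 [496. 247. 300.]
345 385 [496. 257. 280.]
335 375 [502. 252. 290.]
360 390 [484. 257. 263.]
380 400 [464. 254. 224.]
395 405 [454. 258. 216.]
405 400 [449. 258. 222.]
380 340 [486. 257. 347.]
130 41 [531. 157. 130.] [540. 253. 145.]
145 64 [525. 157. 145.] [538. 252. 160.]
160 62 [520. 156. 160.] [534. 253. 175.]
175 56 [510. 157. 176.] [529. 253. 190.]
190 127 [440. 156. 190.] [526. 258. 204.]
205 36 [438. 249. 206.] [465. 258. 220.]
220 33 [439. 249. 220.] [465. 258. 233.]
235 84 [414. 233. 237.] [485. 260. 250.]
250 111 [402. 232. 250.] [497. 264. 265.]
265 117 [394. 231. 265.] [510. 264. 280.]
280 320 [390. 230. 280.] [512. 265. 295.]
295 98 [468. 237. 295.] [502. 266. 310.]
310 41 [470. 238. 310.] [491. 277. 325.]
325 183 [429. 208. 325.] [488. 285. 340.]
340 190 [429. 208. 340.] [488. 285. 355.]
355 185 [435. 209. 355.] [488. 285. 370.]
370 33 [438. 204. 370.] [491. 288. 385.]
385 245 [423. 203. 385.] [493. 290. 400.]
400 388 [414. 203. 400.] [493. 290. 415.]
415 235 [426. 205. 415.] [492. 288. 430.]
```

The picture shows the closed fingers at about (384,412), in front of the left lever tip at (283,432), with the body above bar height. Depth gives about ±14 mm across the finger backs. Next I close in.

Request:
{"name": "move_arm", "arguments": {"dp": [[0,0.01,0],[0,0.02,0],[0,0.03,0],[0,0.036,0],[0,0.038,0],[0,0.04,0],[0,0.042,0],[0,0.044,0],[0,0.046,0],[0,0.048,0],[0,0.05,0],[0,0.052,0]], "turn": [0,0,0,0,0,0,0,0,0,0,0,0], "hand": [0,0,0,0,0,0,0,0,0,0,0,0]}}

```text
clock: 2.9
tool_pos: [502.3, 243.9, 175.4]
orientation: [0.719, 0.695, 0.0, -0.0]
contact_force: [-0.3, 0.2, -0.2]
opening: 0.002
```

Request:
{"name": "move_arm", "arguments": {"dp": [[0,0.001,0],[0,0.002,0],[0,0.003,0],[0,0.004,0],[0,0.005,0],[0,0.006,0],[0,0.007,0],[0,0.008,0],[0,0.009,0],[0,0.01,0],[0,0.011,0],[0,0.012,0]], "turn": [0,0,0,0,0,0,0,0,0,0,0,0], "hand": [0,0,0,0,0,0,0,0,0,0,0,0]}}

```text
clock: 3.9
tool_pos: [514.1, 243.7, 176.6]
orientation: [0.719, 0.695, 0.0, -0.0]
contact_force: [-6.4, -2.5, 13.7]
opening: 0.002
```

Run:
```python
from h import *
s=observe();print(s['tool_pos'],s['contact_force'],s['moment'],s['clock'])
d=grab('side');e=grab('top')
b=cv2.resize(d['image'][250:370,320:450,::-1],None,fx=4,fy=4,interpolation=2)
a=cv2.resize(e['image'][210:300,215:280,::-1],None,fx=4,fy=480/90,interpolation=2)
cv2.imwrite('pics/s2.png',np.hstack([b,a]))
pts=np.array([np.r_[world(d,u,v),u,v] for v in range(250,370) for u in range(320,450) if d['z_map'][v,u]>0])
m=(abs(pts[:,1]-244)<25)&(pts[:,0]<560)&(pts[:,0]>460)&(pts[:,2]>100)
for z in range(100,260,10):
  k=m&(pts[:,2]>=z)&(pts[:,2]<z+10)
  if k.any(): print(z,k.sum(),pts[k].min(0).round(),pts[k].max(0).round())
```

```text
[514.14261741 243.66151099 176.60461817] [-6.44719166 -2.4918912  13.71927482] [-0.40569169  1.40801025 -0.02331138] 3.9
100 25 [548. 238. 100. 370. 332.] [560. 252. 109. 377. 339.]
110 23 [547. 238. 110. 373. 329.] [556. 251. 120. 378. 337.]
120 25 [540. 238. 120. 376. 327.] [551. 252. 130. 382. 334.]
130 23 [537. 238. 130. 378. 326.] [546. 251. 138. 384. 332.]
140 21 [536. 238. 140. 380. 323.] [543. 252. 149. 385. 330.]
150 21 [533. 239. 150. 382. 321.] [540. 252. 160. 387. 327.]
160 19 [528. 240. 160. 384. 319.] [537. 252. 170. 390. 325.]
170 24 [527. 239. 171. 385. 316.] [534. 252. 180. 391. 323.]
180 11 [519. 241. 182. 387. 315.] [533. 252. 189. 396. 320.]
190 40 [521. 239. 190. 388. 312.] [532. 253. 199. 395. 319.]
200 24 [503. 249. 202. 392. 311.] [528. 255. 210. 405. 317.]
210 29 [502. 245. 210. 392. 310.] [528. 255. 220. 406. 315.]
220 18 [509. 249. 220. 393. 310.] [528. 256. 230. 404. 313.]
230 23 [503. 249. 231. 392. 308.] [531. 257. 240. 408. 311.]
240 64 [482. 241. 240. 384. 303.] [549. 259. 250. 420. 312.]
250 91 [474. 235. 250. 380. 299.] [557. 258. 260. 425. 311.]
```

View pics/s2.png

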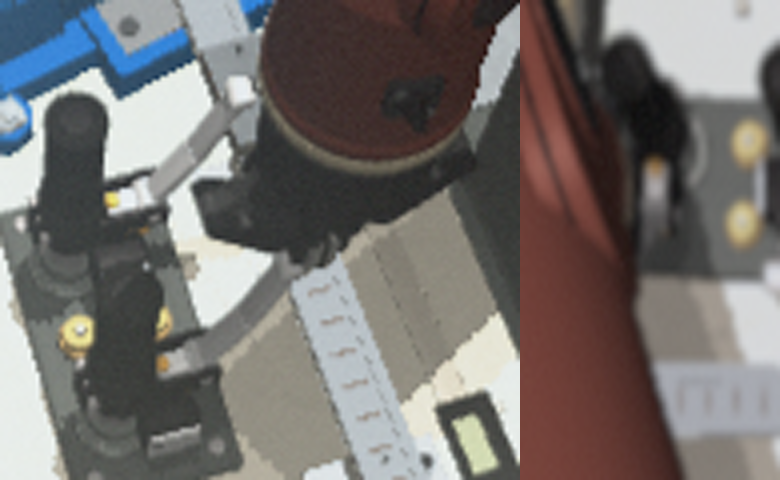

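The gripper feels an upward force, so the lever tip is catching on it. I'll back off and check the height of the fingertips.

Request:
{"name": "move_arm", "arguments": {"dp": [[0,-0.01,0],[0,-0.02,0],[0,-0.035,0],[0,-0.05,0],[0,-0.065,0],[0,-0.065,0],[0,-0.065,0]], "turn": [0,0,0,0,0,0,0], "hand": [0,0,0,0,0,0,0]}}

```text
clock: 4.58
tool_pos: [448.5, 246.0, 175.4]
orientation: [0.719, 0.695, 0.0, -0.0]
contact_force: [0.4, -0.1, 0.0]
opening: -0.001
```

```bash
cat >> h.py <<'E'
def proj(c,p):
    q=c['view'][:3,:3]@np.array(p,float)+c['view'][:3,3];s=q[:2]/q[2];s=s*(1+c['k1']*(s@s));return s*c['mtx'][0,0]+np.array([c['mtx'][0,2],c['mtx'][1,2]])
E
python3 - <<'E'
from h import *
s=observe();t=s['tool_pos'];print(t,s['contact_force'],s['clock'],s['opening'])
d=grab('side')
u0,v0=380,270;b=cv2.resize(d['image'][v0:v0+60,u0:u0+80,::-1],None,fx=10,fy=10,interpolation=0)
for y,col in ((11,(0,255,0)),(0,(0,0,255))):
  for z in (-8,5,20,40):
    x=(proj(d,t+[0,y,z])-[u0,v0]+.5)*10;cv2.circle(b,tuple(int(i) for i in x),4,col,-1)
cv2.imwrite('pics/s3.png',b)
for v in range(296,316): print(v,[(u,*world(d,u,v).round().astype(int)) for u in range(420,446,3) if d['z_map'][v,u]>0 and world(d,u,v)[2]>100])
E
```

```text
[448.49941627 245.96316918 175.39646031] [ 0.39697113 -0.13184977  0.02884714] 4.5833 -0.001141369414347337
296 [(420, np.int64(482), np.int64(250), np.int64(264)), (423, np.int64(475), np.int64(249), np.int64(257)), (426, np.int64(468), np.int64(249), np.int64(250)), (429, np.int64(462), np.int64(249), np.int64(248)), (432, np.int64(466), np.int64(261), np.int64(278)), (435, np.int64(461), np.int64(263), np.int64(279)), (438, np.int64(455), np.int64(263), np.int64(275)), (441, np.int64(445), np.int64(260), np.int64(260)), (444, np.int64(441), np.int64(262), np.int64(263))]
297 [(420, np.int64(483), np.int64(252), np.int64(265)), (423, np.int64(473), np.int64(248), np.int64(249)), (426, np.int64(468), np.int64(250), np.int64(249)), (429, np.int64(462), np.int64(251), np.int64(247)), (432, np.int64(467), np.int64(263), np.int64(278)), (435, np.int64(460), np.int64(263), np.int64(273)), (438, np.int64(454), np.int64(263), np.int64(268)), (441, np.int64(442), np.int64(258), np.int64(250)), (444, np.int64(436), np.int64(258), np.int64(245))]
298 [(420, np.int64(485), np.int64(255), np.in
[... 2633 characters left out ...]
int64(209)), (429, np.int64(456), np.int64(252), np.int64(206)), (432, np.int64(454), np.int64(258), np.int64(220)), (435, np.int64(446), np.int64(256), np.int64(209))]
306 [(426, np.int64(462), np.int64(252), np.int64(208)), (429, np.int64(455), np.int64(252), np.int64(203)), (432, np.int64(453), np.int64(257), np.int64(212)), (435, np.int64(447), np.int64(258), np.int64(209))]
307 [(429, np.int64(454), np.int64(252), np.int64(198)), (432, np.int64(451), np.int64(256), np.int64(203)), (435, np.int64(445), np.int64(257), np.int64(202))]
308 [(429, np.int64(454), np.int64(253), np.int64(194)), (432, np.int64(452), np.int64(258), np.int64(203))]
309 []
310 []
311 []
312 []
313 []
314 []
315 []
```

View pics/s3.png

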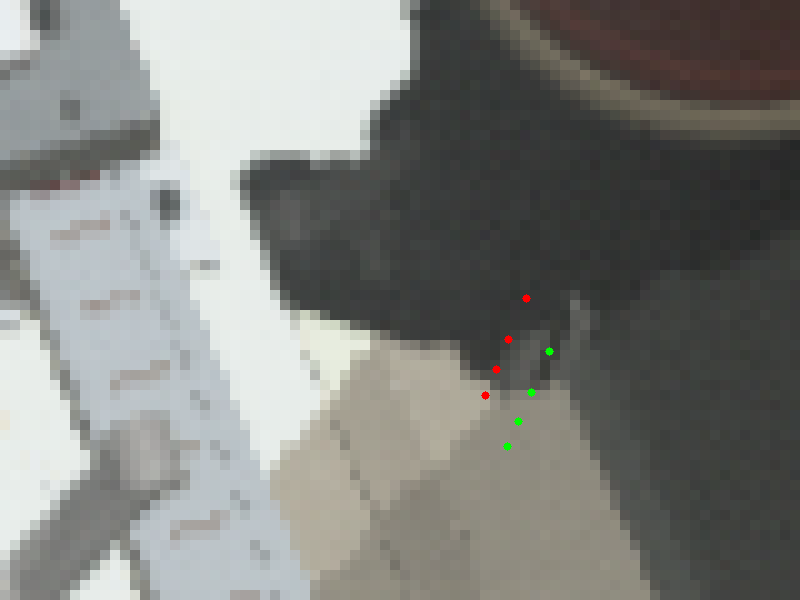

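This picture shows the finger ending near (505,388). That puts the fingertips at z≈195, about 20 mm above the reported TCP and not 8 mm below it. The earlier force pattern fits, with the tip riding on top of the lever cap. I'll lower 26 mm in free air and check.

Request:
{"name": "move_arm", "arguments": {"dp": [[0,0,0.013],[0,0,0.026],[0,0,0.026],[0,0,0.026],[0,0,0.026]], "turn": [0,0,0,0,0], "hand": [0,0,0,0,0]}}

```text
clock: 5.05
tool_pos: [449.8, 245.6, 149.8]
orientation: [0.72, 0.694, 0.0, 0.0]
contact_force: [-0.1, 0.2, -0.4]
opening: 0.005
```

Run:
```python
from h import *
s=observe();t=s['tool_pos'];print(t,s['contact_force'],s['clock'],s['opening'])
d=grab('side')
u0,v0=380,270;b=cv2.resize(d['image'][v0:v0+60,u0:u0+80,::-1],None,fx=10,fy=10,interpolation=0)
for dx,y,col in ((0,11,(0,255,0)),(0,0,(0,0,255)),(14,11,(255,0,0))):
  for z in (-8,5,20,40):
    x=(proj(d,t+[dx,y,z])-[u0,v0]+.5)*10;cv2.circle(b,tuple(int(i) for i in x),4,col,-1)
cv2.imwrite('pics/s4.png',b)
P=np.array([world(d,u,v) for v in range(270,330) for u in range(395,450) if d['z_map'][v,u]>0])
P=P[(P[:,2]>120)&(P[:,0]<500)]
for z in range(130,260,6):
  k=(P[:,2]>=z)&(P[:,2]<z+6)
  if k.any(): print(z,k.sum(),P[k].min(0).round(),P[k].max(0).round())
```

```text
[449.79929576 245.63563899 149.83036992] [-0.14169509  0.18028639 -0.42288292] 5.05 0.005299579244158911
172 8 [438. 252. 173.] [460. 258. 177.]
178 16 [438. 250. 179.] [463. 258. 184.]
184 18 [437. 248. 184.] [464. 257. 190.]
190 11 [438. 251. 191.] [464. 257. 195.]
196 14 [444. 249. 197.] [463. 258. 202.]
202 9 [444. 252. 202.] [463. 258. 208.]
208 14 [441. 252. 209.] [467. 259. 214.]
214 28 [424. 252. 215.] [481. 261. 220.]
220 57 [422. 236. 220.] [487. 261. 226.]
226 37 [423. 238. 226.] [490. 260. 232.]
232 26 [440. 252. 232.] [497. 263. 238.]
238 35 [435. 245. 238.] [498. 264. 244.]
244 21 [456. 249. 244.] [498. 263. 250.]
250 29 [459. 248. 251.] [499. 263. 256.]
256 31 [466. 233. 256.] [500. 264. 261.]
```

View pics/s4.png

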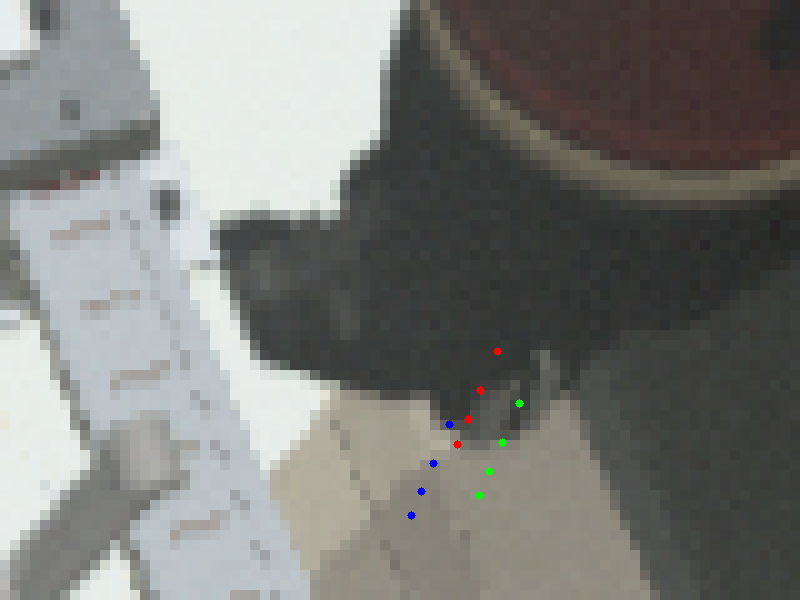

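Here the fingers end near (490,440), at z≈171, which is 16 mm below the lever tip. The finger backs span x 438–464, and the body starts at z≈214, above the bars. Now I press the left lever.

Request:
{"name": "move_arm", "arguments": {"dp": [[0,0.01,0],[0,0.02,0],[0,0.03,0],[0,0.04,0],[0,0.043,0],[0,0.046,0],[0,0.049,0],[0,0.052,0],[0,0.055,0],[0,0.055,0]], "turn": [0,0,0,0,0,0,0,0,0,0], "hand": [0,0,0,0,0,0,0,0,0,0]}}

```text
clock: 5.93
tool_pos: [504.3, 243.8, 149.3]
orientation: [0.719, 0.695, -0.0, -0.0]
contact_force: [-1.0, 0.2, -0.1]
opening: -0.003
```

Request:
{"name": "move_arm", "arguments": {"dp": [[0,0.001,0],[0,0.002,0],[0,0.003,0],[0,0.004,0],[0,0.005,0],[0,0.006,0],[0,0.007,0],[0,0.008,0],[0,0.009,0],[0,0.01,0],[0,0.01,0],[0,0.01,0]], "turn": [0,0,0,0,0,0,0,0,0,0,0,0], "hand": [0,0,0,0,0,0,0,0,0,0,0,0]}}

```text
clock: 6.93
tool_pos: [514.2, 243.3, 149.2]
orientation: [0.719, 0.695, -0.0, 0.0]
contact_force: [-2.8, 0.1, 1.6]
opening: 0.003
```

Request:
{"name": "move_arm", "arguments": {"dp": [[0,0.001,0],[0,0.002,0],[0,0.003,0],[0,0.004,0],[0,0.005,0],[0,0.006,0],[0,0.007,0],[0,0.007,0]], "turn": [0,0,0,0,0,0,0,0], "hand": [0,0,0,0,0,0,0,0]}}

```text
clock: 7.6
tool_pos: [521.4, 243.1, 149.3]
orientation: [0.719, 0.695, 0.0, 0.0]
contact_force: [-1.4, -0.6, 1.5]
opening: 0.001
```

Request:
{"name": "move_arm", "arguments": {"dp": [[0,0.0005,0],[0,0.001,0],[0,0.0015,0],[0,0.0015,0]], "turn": [0,0,0,0], "hand": [0,0,0,0]}}

```text
clock: 7.93
tool_pos: [522.7, 243.1, 149.3]
orientation: [0.719, 0.695, 0.0, 0.0]
contact_force: [-1.3, -0.4, 1.1]
opening: 0.001
```

Request:
{"name": "move_arm", "arguments": {"dp": [[0,0.0005,0],[0,0.001,0],[0,0.0015,0],[0,0.0015,0]], "turn": [0,0,0,0], "hand": [0,0,0,0]}}

```text
clock: 8.27
tool_pos: [524.3, 243.0, 149.3]
orientation: [0.719, 0.695, 0.0, 0.0]
contact_force: [-1.6, 0.0, 1.9]
opening: -0.003
```

Request:
{"name": "move_arm", "arguments": {"dp": [[0,0.0005,0],[0,0.001,0],[0,0.0015,0],[0,0.0015,0]], "turn": [0,0,0,0], "hand": [0,0,0,0]}}

```text
clock: 8.6
tool_pos: [525.7, 243.0, 149.3]
orientation: [0.719, 0.695, -0.0, 0.0]
contact_force: [-2.0, 0.5, 1.8]
opening: -0.002
```

Request:
{"name": "move_arm", "arguments": {"dp": [[0,0.0005,0],[0,0.001,0],[0,0.0015,0],[0,0.0015,0]], "turn": [0,0,0,0], "hand": [0,0,0,0]}}

```text
clock: 8.93
tool_pos: [527.2, 242.9, 149.3]
orientation: [0.719, 0.695, -0.0, 0.0]
contact_force: [-0.6, 0.1, 2.1]
opening: 0.0
```

Request:
{"name": "move_arm", "arguments": {"dp": [[0,0.0005,0],[0,0.001,0],[0,0.0015,0],[0,0.0015,0]], "turn": [0,0,0,0], "hand": [0,0,0,0]}}

```text
clock: 9.27
tool_pos: [528.7, 242.9, 149.3]
orientation: [0.719, 0.695, -0.0, 0.0]
contact_force: [-1.8, 0.3, 1.0]
opening: 0.001
```

Request:
{"name": "move_arm", "arguments": {"dp": [[0,0.0005,0],[0,0.001,0],[0,0.0015,0],[0,0.0015,0]], "turn": [0,0,0,0], "hand": [0,0,0,0]}}

```text
clock: 9.6
tool_pos: [530.2, 242.8, 149.3]
orientation: [0.719, 0.695, -0.0, 0.0]
contact_force: [-2.4, -0.1, 2.2]
opening: -0.004
```

Request:
{"name": "move_arm", "arguments": {"dp": [[0,0.0005,0],[0,0.001,0],[0,0.0015,0],[0,0.0015,0]], "turn": [0,0,0,0], "hand": [0,0,0,0]}}

```text
clock: 9.93
tool_pos: [531.8, 242.8, 149.3]
orientation: [0.719, 0.695, 0.0, 0.0]
contact_force: [-2.1, 0.5, 1.2]
opening: 0.001
```

Request:
{"name": "move_arm", "arguments": {"dp": [[0,0.0005,0],[0,0.001,0],[0,0.0015,0],[0,0.0015,0]], "turn": [0,0,0,0], "hand": [0,0,0,0]}}

```text
clock: 10.27
tool_pos: [533.3, 242.7, 149.3]
orientation: [0.719, 0.695, 0.0, 0.0]
contact_force: [-1.2, -0.3, 2.1]
opening: -0.001
```

Request:
{"name": "move_arm", "arguments": {"dp": [[0,0.0005,0],[0,0.001,0],[0,0.0015,0],[0,0.0015,0]], "turn": [0,0,0,0], "hand": [0,0,0,0]}}

```text
clock: 10.6
tool_pos: [534.7, 242.6, 149.3]
orientation: [0.719, 0.695, -0.0, 0.0]
contact_force: [-2.3, -0.7, 1.9]
opening: -0.001
```

Request:
{"name": "move_arm", "arguments": {"dp": [[0,0.0005,0],[0,0.001,0],[0,0.0015,0],[0,0.0015,0]], "turn": [0,0,0,0], "hand": [0,0,0,0]}}

```text
clock: 10.93
tool_pos: [536.3, 242.6, 149.3]
orientation: [0.719, 0.695, 0.0, 0.0]
contact_force: [-1.8, 0.1, 1.4]
opening: 0.005
```

Run:
```python
from h import *
s=observe();t=s['tool_pos'];print(t,s['contact_force'],s['clock'])
d=grab('side')
I=d['image'];P=np.array([np.r_[world(d,u,v),I[v,u]] for v in range(280,360) for u in range(330,420) if d['z_map'][v,u]>0])
P=P[(P[:,2]>80)&(P[:,0]<600)&(abs(P[:,1]-243)<16)]
for z in range(80,216,8):
  k=(P[:,2]>=z)&(P[:,2]<z+8)
  if k.any():
    g=P[k];b=g[g[:,3:].mean(1)>90]
    print(z,k.sum(),g[:,0].min().round(),g[:,0].max().round(),'bright',len(b),b[:,:2].mean(0).round() if len(b) else '')
```

```text
[536.25306739 242.59715153 149.31143328] [-1.83560237  0.07559907  1.42612106] 10.9333
80 71 553.0 598.0 bright 34 [573. 244.]
88 115 553.0 597.0 bright 48 [568. 245.]
96 23 556.0 599.0 bright 10 [561. 247.]
104 13 557.0 595.0 bright 10 [560. 246.]
112 31 555.0 599.0 bright 12 [559. 247.]
120 13 554.0 597.0 bright 11 [558. 246.]
128 21 551.0 599.0 bright 14 [557. 246.]
136 14 551.0 600.0 bright 11 [555. 249.]
144 8 555.0 598.0 bright 5 [557. 248.]
152 14 553.0 599.0 bright 6 [556. 246.]
160 14 551.0 599.0 bright 8 [556. 247.]
168 16 541.0 597.0 bright 12 [554. 250.]
176 32 525.0 598.0 bright 9 [551. 250.]
184 26 524.0 599.0 bright 5 [555. 251.]
192 26 530.0 597.0 bright 7 [551. 251.]
200 89 531.0 600.0 bright 8 [559. 249.]
208 39 504.0 600.0 bright 2 [540. 254.]
```

Request:
{"name": "move_arm", "arguments": {"dp": [[0,0.0005,0],[0,0.001,0],[0,0.0015,0],[0,0.0015,0]], "turn": [0,0,0,0], "hand": [0,0,0,0]}}

```text
clock: 11.32
tool_pos: [537.7, 242.5, 149.3]
orientation: [0.719, 0.695, -0.0, -0.0]
contact_force: [-2.8, 0.3, 2.4]
opening: -0.0
```

Request:
{"name": "move_arm", "arguments": {"dp": [[0,0.0005,0],[0,0.001,0],[0,0.0015,0],[0,0.0015,0]], "turn": [0,0,0,0], "hand": [0,0,0,0]}}

```text
clock: 11.65
tool_pos: [539.2, 242.5, 149.3]
orientation: [0.719, 0.695, -0.0, 0.0]
contact_force: [-3.3, -0.1, 1.3]
opening: -0.001
```

Request:
{"name": "move_arm", "arguments": {"dp": [[0,0.0005,0],[0,0.001,0],[0,0.0015,0],[0,0.0015,0]], "turn": [0,0,0,0], "hand": [0,0,0,0]}}

```text
clock: 11.98
tool_pos: [540.7, 242.4, 149.3]
orientation: [0.719, 0.695, -0.0, 0.0]
contact_force: [-2.2, 0.1, 2.8]
opening: -0.003
```

Request:
{"name": "move_arm", "arguments": {"dp": [[0,0.0005,0],[0,0.001,0],[0,0.0015,0],[0,0.0015,0]], "turn": [0,0,0,0], "hand": [0,0,0,0]}}

```text
clock: 12.32
tool_pos: [542.2, 242.4, 149.3]
orientation: [0.719, 0.695, 0.0, 0.0]
contact_force: [-2.9, -0.3, 2.1]
opening: -0.002
```

Request:
{"name": "move_arm", "arguments": {"dp": [[0,0.001,0],[0,0.002,0],[0,0.003,0],[0,0.004,0],[0,0.005,0],[0,0.006,0],[0,0.007,0],[0,0.008,0],[0,0.009,0],[0,0.009,0]], "turn": [0,0,0,0,0,0,0,0,0,0], "hand": [0,0,0,0,0,0,0,0,0,0]}}

```text
clock: 13.15
tool_pos: [551.3, 242.1, 149.2]
orientation: [0.719, 0.695, -0.0, 0.0]
contact_force: [-2.0, 1.6, 2.5]
opening: -0.001
```

Request:
{"name": "move_arm", "arguments": {"dp": [[0,0.0005,0],[0,0.001,0],[0,0.0015,0],[0,0.0015,0]], "turn": [0,0,0,0], "hand": [0,0,0,0]}}

```text
clock: 13.48
tool_pos: [552.6, 242.1, 149.2]
orientation: [0.719, 0.695, -0.0, -0.0]
contact_force: [-3.0, 0.5, 1.1]
opening: -0.006
```

Request:
{"name": "move_arm", "arguments": {"dp": [[0,0.0005,0],[0,0.001,0],[0,0.001,0],[0,0.001,0]], "turn": [0,0,0,0], "hand": [0,0,0,0]}}

```text
clock: 13.82
tool_pos: [553.6, 242.0, 149.2]
orientation: [0.719, 0.695, -0.0, -0.0]
contact_force: [-2.3, 1.0, 1.4]
opening: 0.003
```

Request:
{"name": "move_arm", "arguments": {"dp": [[0,0.0005,0],[0,0.001,0],[0,0.001,0]], "turn": [0,0,0], "hand": [0,0,0]}}

```text
clock: 14.07
tool_pos: [554.6, 241.9, 149.2]
orientation: [0.719, 0.695, -0.0, -0.0]
contact_force: [-2.6, -0.1, -0.0]
opening: 0.001
```

Request:
{"name": "move_arm", "arguments": {"dp": [[0,0.0005,0],[0,0.001,0],[0,0.001,0]], "turn": [0,0,0], "hand": [0,0,0]}}

```text
clock: 14.32
tool_pos: [555.6, 241.9, 149.1]
orientation: [0.719, 0.695, -0.0, -0.0]
contact_force: [-2.4, -0.5, -0.4]
opening: -0.003
```

Request:
{"name": "move_arm", "arguments": {"dp": [[0,0.0005,0],[0,0.001,0],[0,0.001,0]], "turn": [0,0,0], "hand": [0,0,0]}}

```text
clock: 14.57
tool_pos: [556.5, 241.9, 149.1]
orientation: [0.719, 0.695, -0.0, -0.0]
contact_force: [-3.6, 0.4, -1.4]
opening: -0.0
```

Request:
{"name": "move_arm", "arguments": {"dp": [[0,0.0005,0],[0,0.001,0],[0,0.001,0]], "turn": [0,0,0], "hand": [0,0,0]}}

```text
clock: 14.82
tool_pos: [557.7, 241.8, 149.3]
orientation: [0.719, 0.695, -0.0, 0.0]
contact_force: [-3.9, 0.1, -1.8]
opening: -0.002
```

Request:
{"name": "move_arm", "arguments": {"dp": [[0,0.0005,0],[0,0.001,0],[0,0.001,0]], "turn": [0,0,0], "hand": [0,0,0]}}

```text
clock: 15.07
tool_pos: [558.7, 241.8, 149.3]
orientation: [0.719, 0.695, -0.0, 0.0]
contact_force: [-4.1, 0.3, -0.4]
opening: 0.001
```

Request:
{"name": "move_arm", "arguments": {"dp": [[0,0.0005,0],[0,0.001,0],[0,0.001,0]], "turn": [0,0,0], "hand": [0,0,0]}}

```text
clock: 15.32
tool_pos: [559.2, 241.8, 149.2]
orientation: [0.719, 0.695, -0.0, -0.0]
contact_force: [-5.6, -0.4, -0.2]
opening: -0.003
```

Request:
{"name": "move_arm", "arguments": {"dp": [[0,0.0005,0],[0,0.001,0],[0,0.001,0]], "turn": [0,0,0], "hand": [0,0,0]}}

```text
clock: 15.57
tool_pos: [559.5, 241.8, 149.2]
orientation: [0.719, 0.695, -0.001, -0.001]
contact_force: [-8.2, -0.7, 1.1]
opening: 0.001
```

Request:
{"name": "move_arm", "arguments": {"dp": [[0,0.0006,0],[0,0.0006,0],[0,0.0006,0]], "turn": [0,0,0], "hand": [0,0,0]}}

```text
clock: 15.82
tool_pos: [559.7, 241.8, 149.1]
orientation: [0.719, 0.695, -0.001, -0.001]
contact_force: [-11.0, -0.1, 2.7]
opening: 0.004
```

Request:
{"name": "move_arm", "arguments": {"dp": [[0,-0.01,0],[0,-0.025,0],[0,-0.045,0],[0,-0.065,0],[0,-0.085,0],[0,-0.1,0],[0,-0.11,0],[0,-0.11,0],[0,-0.11,0]], "turn": [0,0,0,0,0,0,0,0,0], "hand": [0,0,0,0,0,0,0,0,0]}}

```text
clock: 16.57
tool_pos: [451.9, 245.9, 149.9]
orientation: [0.719, 0.695, 0.001, 0.0]
contact_force: [-0.0, -0.3, 0.3]
opening: 0.0
```

Request:
{"name": "move_arm", "arguments": {"dp": [[-0.02,0,0],[-0.04,0,0],[-0.06,0,0],[-0.075,0,0],[-0.09,0,0],[-0.09,0,0],[-0.09,0,0]], "turn": [0,0,0,0,0,0,0], "hand": [0,0,0,0,0,0,0]}}

```text
clock: 17.15
tool_pos: [448.7, 155.1, 149.5]
orientation: [0.72, 0.694, 0.0, 0.0]
contact_force: [0.0, 0.4, -0.2]
opening: -0.002
```

Run:
```python
from h import *
s=observe();print(s['tool_pos'],s['contact_force'],s['clock'],s['qpos'].round(2) if hasattr(s['qpos'],'round') else s['qpos'])
d=grab('side')
b=cv2.resize(d['image'][240:380,310:450,::-1],None,fx=4,fy=4,interpolation=2);cv2.imwrite('pics/s5.png',b)
```

```text
[448.67174418 155.14282092 149.51064466] [ 0.00403087  0.42087632 -0.15318139] 17.15 [-0.84  0.01  0.42  1.98 -0.    1.15 -0.46]
```

View pics/s5.png

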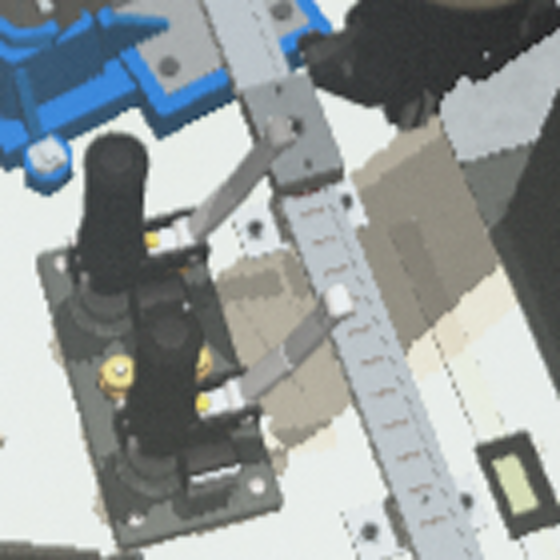

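The left lever has sprung right out, with its tip at (340,300), and the fingers stand before the right lever at (282,130). The left lever is the one with air, so the right should come up firm.

Request:
{"name": "move_arm", "arguments": {"dp": [[0,0.01,0],[0,0.02,0],[0,0.03,0],[0,0.04,0],[0,0.044,0],[0,0.048,0],[0,0.051,0],[0,0.054,0],[0,0.057,0],[0,0.06,0],[0,0.06,0]], "turn": [0,0,0,0,0,0,0,0,0,0,0], "hand": [0,0,0,0,0,0,0,0,0,0,0]}}

```text
clock: 18.12
tool_pos: [508.5, 153.6, 149.4]
orientation: [0.719, 0.695, 0.0, 0.0]
contact_force: [-1.0, 0.6, 0.6]
opening: 0.002
```

Request:
{"name": "move_arm", "arguments": {"dp": [[0,0.001,0],[0,0.002,0],[0,0.003,0],[0,0.004,0],[0,0.005,0],[0,0.006,0],[0,0.007,0],[0,0.008,0],[0,0.008,0]], "turn": [0,0,0,0,0,0,0,0,0], "hand": [0,0,0,0,0,0,0,0,0]}}

```text
clock: 18.87
tool_pos: [516.3, 153.3, 149.3]
orientation: [0.719, 0.695, -0.0, 0.0]
contact_force: [-2.4, 0.9, 1.9]
opening: 0.002
```

Request:
{"name": "move_arm", "arguments": {"dp": [[0,0.0005,0],[0,0.001,0],[0,0.0015,0],[0,0.0015,0]], "turn": [0,0,0,0], "hand": [0,0,0,0]}}

```text
clock: 19.2
tool_pos: [517.7, 153.2, 149.3]
orientation: [0.719, 0.695, -0.0, 0.0]
contact_force: [-1.5, -0.1, 1.2]
opening: 0.004
```

Request:
{"name": "move_arm", "arguments": {"dp": [[0,0.0005,0],[0,0.001,0],[0,0.001,0],[0,0.001,0]], "turn": [0,0,0,0], "hand": [0,0,0,0]}}

```text
clock: 19.53
tool_pos: [518.6, 153.2, 149.3]
orientation: [0.719, 0.695, -0.0, 0.0]
contact_force: [-3.0, 0.4, 1.5]
opening: -0.001
```

Request:
{"name": "move_arm", "arguments": {"dp": [[0,0.0005,0],[0,0.001,0],[0,0.0015,0],[0,0.0015,0]], "turn": [0,0,0,0], "hand": [0,0,0,0]}}

```text
clock: 19.87
tool_pos: [520.2, 153.1, 149.3]
orientation: [0.719, 0.695, 0.0, 0.0]
contact_force: [-2.0, -0.1, 1.7]
opening: 0.0
```

Request:
{"name": "move_arm", "arguments": {"dp": [[0,0.0005,0],[0,0.001,0],[0,0.001,0],[0,0.001,0]], "turn": [0,0,0,0], "hand": [0,0,0,0]}}

```text
clock: 20.2
tool_pos: [521.1, 153.1, 149.3]
orientation: [0.719, 0.695, -0.0, 0.0]
contact_force: [-1.4, -0.3, 2.0]
opening: 0.002
```

Request:
{"name": "move_arm", "arguments": {"dp": [[0,0.0005,0],[0,0.001,0],[0,0.001,0],[0,0.001,0]], "turn": [0,0,0,0], "hand": [0,0,0,0]}}

```text
clock: 20.53
tool_pos: [522.2, 153.1, 149.3]
orientation: [0.719, 0.695, 0.0, 0.0]
contact_force: [-1.9, 0.0, 1.5]
opening: 0.001
```

Request:
{"name": "move_arm", "arguments": {"dp": [[0,0.0005,0],[0,0.001,0],[0,0.0015,0],[0,0.0015,0]], "turn": [0,0,0,0], "hand": [0,0,0,0]}}

```text
clock: 20.87
tool_pos: [523.7, 153.0, 149.3]
orientation: [0.719, 0.695, 0.0, 0.0]
contact_force: [-2.4, -0.3, 2.0]
opening: -0.006
```

Request:
{"name": "move_arm", "arguments": {"dp": [[0,0.0005,0],[0,0.001,0],[0,0.001,0],[0,0.001,0]], "turn": [0,0,0,0], "hand": [0,0,0,0]}}

```text
clock: 21.2
tool_pos: [524.6, 153.0, 149.3]
orientation: [0.719, 0.695, -0.0, 0.0]
contact_force: [-2.0, 0.2, 2.5]
opening: 0.001
```

Request:
{"name": "move_arm", "arguments": {"dp": [[0,0.0005,0],[0,0.001,0],[0,0.001,0],[0,0.001,0]], "turn": [0,0,0,0], "hand": [0,0,0,0]}}

```text
clock: 21.53
tool_pos: [525.6, 152.9, 149.3]
orientation: [0.719, 0.695, -0.0, 0.0]
contact_force: [-2.0, 0.3, 1.3]
opening: -0.0
```

Request:
{"name": "move_arm", "arguments": {"dp": [[0,0.0005,0],[0,0.001,0],[0,0.001,0],[0,0.001,0]], "turn": [0,0,0,0], "hand": [0,0,0,0]}}

```text
clock: 21.87
tool_pos: [526.6, 152.9, 149.3]
orientation: [0.719, 0.695, -0.0, 0.0]
contact_force: [-2.5, 0.6, 1.8]
opening: -0.0
```

Request:
{"name": "move_arm", "arguments": {"dp": [[0,0.0005,0],[0,0.001,0],[0,0.001,0],[0,0.001,0]], "turn": [0,0,0,0], "hand": [0,0,0,0]}}

```text
clock: 22.2
tool_pos: [527.6, 152.9, 149.3]
orientation: [0.719, 0.695, -0.0, -0.0]
contact_force: [-1.8, -0.1, 0.8]
opening: 0.002
```

Request:
{"name": "move_arm", "arguments": {"dp": [[0,0.0005,0],[0,0.001,0],[0,0.001,0],[0,0.001,0]], "turn": [0,0,0,0], "hand": [0,0,0,0]}}

```text
clock: 22.53
tool_pos: [528.6, 152.8, 149.3]
orientation: [0.719, 0.695, -0.0, 0.0]
contact_force: [-1.9, 0.1, 1.8]
opening: -0.001
```

Request:
{"name": "move_arm", "arguments": {"dp": [[0,0.0005,0],[0,0.001,0],[0,0.001,0],[0,0.001,0]], "turn": [0,0,0,0], "hand": [0,0,0,0]}}

```text
clock: 22.87
tool_pos: [529.6, 152.8, 149.3]
orientation: [0.719, 0.695, -0.0, 0.0]
contact_force: [-1.9, -0.4, 1.6]
opening: -0.003
```

Request:
{"name": "move_arm", "arguments": {"dp": [[0,0.0005,0],[0,0.001,0],[0,0.001,0],[0,0.001,0]], "turn": [0,0,0,0], "hand": [0,0,0,0]}}

```text
clock: 23.2
tool_pos: [530.7, 152.8, 149.3]
orientation: [0.719, 0.695, -0.0, 0.0]
contact_force: [-1.8, 0.3, 1.8]
opening: 0.006
```

Request:
{"name": "move_arm", "arguments": {"dp": [[0,0.0005,0],[0,0.001,0],[0,0.001,0],[0,0.001,0]], "turn": [0,0,0,0], "hand": [0,0,0,0]}}

```text
clock: 23.53
tool_pos: [531.6, 152.7, 149.3]
orientation: [0.719, 0.695, -0.0, 0.0]
contact_force: [-1.7, 0.3, 2.0]
opening: 0.004
```

Request:
{"name": "move_arm", "arguments": {"dp": [[0,0.0005,0],[0,0.001,0],[0,0.001,0],[0,0.001,0]], "turn": [0,0,0,0], "hand": [0,0,0,0]}}

```text
clock: 23.87
tool_pos: [532.6, 152.7, 149.3]
orientation: [0.719, 0.695, -0.0, 0.0]
contact_force: [-2.5, 0.8, 2.7]
opening: 0.002
```

Request:
{"name": "move_arm", "arguments": {"dp": [[0,0.0005,0],[0,0.001,0],[0,0.001,0],[0,0.001,0]], "turn": [0,0,0,0], "hand": [0,0,0,0]}}

```text
clock: 24.2
tool_pos: [533.6, 152.7, 149.3]
orientation: [0.719, 0.695, -0.0, -0.0]
contact_force: [-2.6, 0.2, 1.7]
opening: 0.003
```

Request:
{"name": "move_arm", "arguments": {"dp": [[0,0.0005,0],[0,0.001,0],[0,0.001,0],[0,0.001,0]], "turn": [0,0,0,0], "hand": [0,0,0,0]}}

```text
clock: 24.53
tool_pos: [534.5, 152.6, 149.3]
orientation: [0.719, 0.695, -0.0, -0.0]
contact_force: [-3.4, 0.9, 3.1]
opening: -0.0
```

Request:
{"name": "move_arm", "arguments": {"dp": [[0,0.0005,0],[0,0.001,0],[0,0.001,0],[0,0.001,0]], "turn": [0,0,0,0], "hand": [0,0,0,0]}}

```text
clock: 24.87
tool_pos: [535.5, 152.6, 149.3]
orientation: [0.719, 0.695, -0.0, -0.0]
contact_force: [-4.8, 0.1, 3.6]
opening: 0.001
```

Request:
{"name": "move_arm", "arguments": {"dp": [[0,0.0005,0],[0,0.0005,0],[0,0.0005,0]], "turn": [0,0,0], "hand": [0,0,0]}}

```text
clock: 25.12
tool_pos: [535.9, 152.6, 149.4]
orientation: [0.719, 0.695, -0.0, -0.0]
contact_force: [-5.8, -0.1, 4.1]
opening: -0.0
```

Request:
{"name": "move_arm", "arguments": {"dp": [[0,0.0005,0],[0,0.0005,0],[0,0.0005,0]], "turn": [0,0,0], "hand": [0,0,0]}}

```text
clock: 25.37
tool_pos: [536.3, 152.6, 149.3]
orientation: [0.719, 0.695, -0.0, -0.0]
contact_force: [-6.2, 0.0, 6.0]
opening: -0.002
```

Request:
{"name": "move_arm", "arguments": {"dp": [[0,0.0005,0],[0,0.0005,0],[0,0.0005,0]], "turn": [0,0,0], "hand": [0,0,0]}}

```text
clock: 25.62
tool_pos: [536.7, 152.6, 149.4]
orientation: [0.719, 0.695, -0.0, -0.0]
contact_force: [-6.8, -0.8, 5.4]
opening: 0.005
```

Run:
```python
from h import *
s=observe();t=s['tool_pos'];print(t,s['contact_force'],s['moment'],s['clock'])
d=grab('side')
b=cv2.resize(d['image'][250:330,320:420,::-1],None,fx=7,fy=7,interpolation=2);cv2.imwrite('pics/s6.png',b)
I=d['image'];P=np.array([np.r_[world(d,u,v),I[v,u]] for v in range(250,330) for u in range(320,420) if d['z_map'][v,u]>0])
P=P[(P[:,2]>80)&(P[:,0]<600)&(abs(P[:,1]-153)<16)]
for z in range(80,240,8):
  k=(P[:,2]>=z)&(P[:,2]<z+8)
  if k.any():
    g=P[k];b=g[g[:,3:].mean(1)>90]
    print(z,k.sum(),g[:,0].min().round(),g[:,0].max().round(),'bright',len(b),b[:,:2].mean(0).round() if len(b) else '')
```

```text
[536.702985   152.58768488 149.36864273] [-6.81677463 -0.80338658  5.37630464] [ 0.01964465  1.29805014 -0.02822069] 25.6167
80 78 550.0 600.0 bright 36 [571. 154.]
88 106 551.0 598.0 bright 36 [563. 153.]
96 25 552.0 600.0 bright 16 [559. 156.]
104 14 555.0 594.0 bright 11 [557. 156.]
112 32 551.0 599.0 bright 9 [556. 159.]
120 19 552.0 598.0 bright 13 [555. 157.]
128 15 550.0 596.0 bright 10 [555. 158.]
136 21 551.0 599.0 bright 9 [554. 157.]
144 13 551.0 599.0 bright 6 [553. 159.]
152 21 549.0 599.0 bright 13 [554. 158.]
160 13 552.0 599.0 bright 5 [556. 158.]
168 25 531.0 600.0 bright 13 [548. 161.]
176 36 524.0 598.0 bright 10 [549. 160.]
184 35 523.0 599.0 bright 7 [549. 162.]
192 40 525.0 599.0 bright 17 [555. 160.]
200 113 531.0 600.0 bright 13 [566. 153.]
208 37 512.0 599.0 bright 2 [555. 153.]
216 79 502.0 571.0 bright 2 [536. 165.]
224 87 493.0 576.0 bright 2 [536. 164.]
232 57 488.0 585.0 bright 4 [522. 164.]
```

View pics/s6.png

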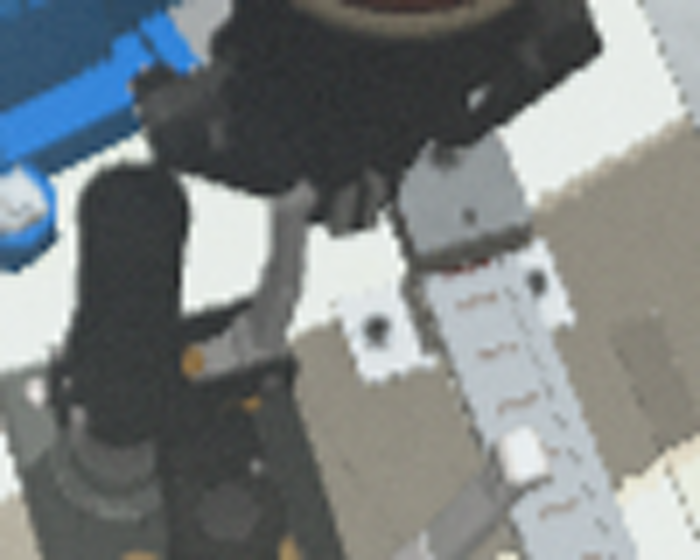

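The picture shows the right lever nearly upright, at (285,230), with the finger backs on it below the gripper body. The left lever is out, with its tip at (525,455). Force is now rising beyond the spring's, so this lever is on its stop. I'll bring it up to about 10 N.

Request:
{"name": "move_arm", "arguments": {"dp": [[0,0.0005,0],[0,0.001,0],[0,0.001,0],[0,0.001,0]], "turn": [0,0,0,0], "hand": [0,0,0,0]}}

```text
clock: 26.0
tool_pos: [537.5, 152.5, 149.4]
orientation: [0.719, 0.695, -0.0, -0.0]
contact_force: [-8.1, -1.2, 6.5]
opening: 0.004
```

Request:
{"name": "move_arm", "arguments": {"dp": [[0,0.0005,0],[0,0.0005,0],[0,0.0005,0]], "turn": [0,0,0], "hand": [0,0,0]}}

```text
clock: 26.25
tool_pos: [537.9, 152.6, 149.4]
orientation: [0.719, 0.695, -0.001, -0.001]
contact_force: [-8.2, -0.9, 7.2]
opening: 0.003
```

Request:
{"name": "move_arm", "arguments": {"dp": [[0,0.0005,0],[0,0.001,0],[0,0.001,0],[0,0.001,0]], "turn": [0,0,0,0], "hand": [0,0,0,0]}}

```text
clock: 26.58
tool_pos: [539.0, 152.5, 149.4]
orientation: [0.719, 0.695, -0.0, -0.0]
contact_force: [-7.5, 0.1, 6.1]
opening: 0.001
```

Run:
```python
from h import *
F=[]
for i in range(8): s=observe();F.append(s['contact_force']);grab('side')
print(np.round(F,1).tolist(),s['tool_pos'],s['clock'])
```

```text
[[-7.5, 0.1, 6.1], [-7.7, -0.5, 6.3], [-7.2, -0.9, 6.9], [-8.0, -1.3, 7.2], [-7.8, -0.1, 5.7], [-7.7, -0.4, 6.5], [-7.4, -0.3, 6.6], [-8.1, 0.1, 6.5]] [539.00190326 152.53327334 149.4179354 ] 26.9333
```

Run:
```python
from h import *
# average several frames; image blade edge positions at rows through the right lever blade
def edges(I):
    g=I.astype(float).mean(2);o=[]
    for v in range(282,298,3): o.append([v,g[v,352:372].round().astype(int).tolist()])
    return o
old=cv2.imread('pics/s6.png')
d=grab('side');b=cv2.resize(d['image'][250:330,320:420,::-1],None,fx=7,fy=7,interpolation=2);cv2.imwrite('pics/s7.png',b)
G=lambda i:cv2.cvtColor(i[180:330,200:330],cv2.COLOR_BGR2GRAY).astype(np.float32)
print(cv2.phaseCorrelate(G(old),G(b)))
for y in (200,220,240,260,280,300,320):
  print(y,[(np.argmax(np.diff(i[y,225:330].astype(int).sum(1)*1.0))+225, np.round(i[y,225:330:7].mean(1)).astype(int).tolist()) for i in(old,b)])
```

```text
((0.36611603441647844, 0.2253505139545382), 0.5379765005229432)
200 [(np.int64(284), [235, 233, 230, 226, 227, 199, 160, 124, 115, 127, 128, 119, 116, 84, 59]), (np.int64(273), [231, 232, 197, 183, 160, 103, 79, 110, 126, 126, 120, 115, 78, 54, 60])]
220 [(np.int64(320), [233, 233, 234, 233, 234, 239, 199, 122, 97, 100, 107, 97, 69, 52, 69]), (np.int64(323), [232, 233, 234, 233, 239, 197, 122, 100, 105, 110, 89, 64, 58, 52, 71])]
240 [(np.int64(306), [233, 232, 233, 233, 234, 240, 200, 121, 97, 104, 104, 113, 200, 235, 236]), (np.int64(299), [233, 234, 232, 234, 235, 225, 137, 98, 104, 105, 115, 202, 236, 225, 176])]
260 [(np.int64(304), [233, 233, 233, 233, 235, 238, 165, 103, 100, 105, 100, 138, 212, 235, 232]), (np.int64(300), [232, 233, 233, 233, 239, 204, 123, 95, 104, 105, 116, 203, 235, 234, 234])]
280 [(np.int64(302), [233, 233, 234, 235, 241, 170, 109, 96, 102, 103, 96, 165, 222, 233, 233]), (np.int64(298), [233, 233, 233, 239, 211, 133, 97, 97, 103, 101, 116, 202, 236, 234, 233])]
300 [(np.int64(298), [211, 168, 118, 90, 93, 96, 98, 104, 111, 108, 128, 207, 235, 232, 235]), (np.int64(294), [212, 169, 119, 94, 96, 98, 99, 107, 112, 100, 172, 226, 234, 233, 235])]
320 [(np.int64(292), [51, 79, 122, 116, 99, 95, 104, 108, 103, 117, 205, 240, 231, 222, 225]), (np.int64(287), [52, 81, 121, 112, 97, 96, 105, 111, 100, 167, 225, 238, 228, 221, 226])]
```

View pics/s7.png

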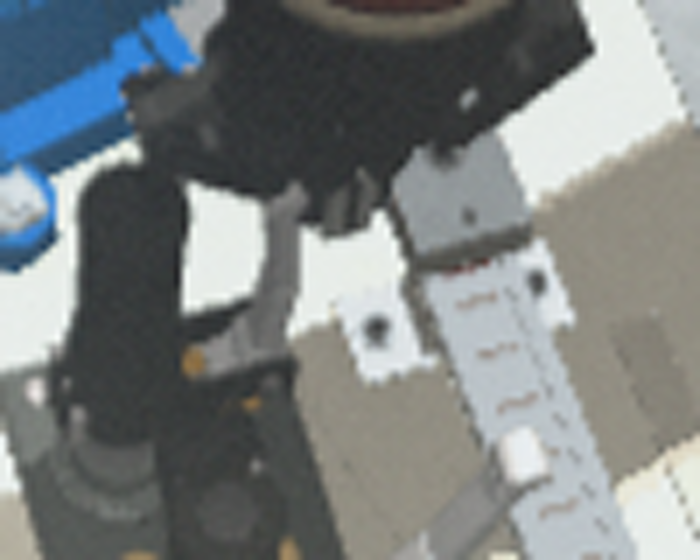

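The lever blade moved by about 0.7 image pixels between the two pictures, so the stop is giving slightly or hasn't been fully reached. I'll advance in small steps and watch the force.

Request:
{"name": "move_arm", "arguments": {"dp": [[0,0.0003,0],[0,0.0006,0],[0,0.0006,0]], "turn": [0,0,0], "hand": [0,0,0]}}

```text
clock: 27.28
tool_pos: [539.5, 152.5, 149.4]
orientation: [0.719, 0.695, -0.001, -0.001]
contact_force: [-8.7, -0.8, 7.6]
opening: -0.002
```

Request:
{"name": "move_arm", "arguments": {"dp": [[0,0.0003,0],[0,0.0006,0],[0,0.0006,0]], "turn": [0,0,0], "hand": [0,0,0]}}

```text
clock: 27.53
tool_pos: [540.0, 152.5, 149.5]
orientation: [0.719, 0.695, -0.001, -0.001]
contact_force: [-9.8, -0.1, 8.3]
opening: 0.004
```

```bash
cat > m.py <<'E'
from h import *
s=observe();print(np.round(s['tool_pos'],2),np.round(s['contact_force'],1),np.round(s['moment'],2),s['clock'])
d=grab('side')
V=[]
for v in range(282,294):
    r=d['image'][v,345:375].astype(float).mean(1)
    # blade: dark run between bright sides -> subpixel edges at level 165
    i=[j+(165-r[j])/(r[j+1]-r[j]) for j in range(29) if (r[j]-165)*(r[j+1]-165)<0]
    V.append([v]+[round(345+x,2) for x in i])
print(V)
E
python3 m.py
```

```text
[539.97 152.5  149.46] [-9.8 -0.1  8.3] [-0.1   1.89 -0.03] 27.5333
[[282, np.float64(346.68), np.float64(356.8), np.float64(371.86)], [283, np.float64(346.6), np.float64(356.78), np.float64(361.95), np.float64(364.6), np.float64(369.92)], [284, np.float64(346.45), np.float64(357.02), np.float64(361.68)], [285, np.float64(346.01), np.float64(357.14), np.float64(361.94)], [286, np.float64(345.92), np.float64(356.9), np.float64(362.08)], [287, np.float64(345.91), np.float64(356.78), np.float64(362.08)], [288, np.float64(345.69), np.float64(356.56), np.float64(362.11)], [289, np.float64(345.64), np.float64(356.48), np.float64(362.09)], [290, np.float64(345.64), np.float64(356.11), np.float64(362.12)], [291, np.float64(345.6), np.float64(355.59), np.float64(361.67)], [292, np.float64(345.57), np.float64(353.68), np.float64(361.5)], [293, np.float64(345.57), np.float64(350.48), np.float64(361.39)]]
```

At 9.8 N the right lever is firm, well short of its bar. Now I let it spring out, then press it again to hold.

Request:
{"name": "move_arm", "arguments": {"dp": [[0,-0.005,0],[0,-0.015,0],[0,-0.03,0],[0,-0.05,0],[0,-0.065,0],[0,-0.07,0],[0,-0.07,0],[0,-0.07,0]], "turn": [0,0,0,0,0,0,0,0], "hand": [0,0,0,0,0,0,0,0]}}

```text
clock: 28.25
tool_pos: [471.4, 155.0, 149.7]
orientation: [0.719, 0.695, 0.001, 0.0]
contact_force: [-0.4, -0.3, -0.2]
opening: 0.004
```

Run:
```python
from h import *
s=observe();print(s['tool_pos'],s['contact_force'],s['clock'])
d=grab('side');g=d['image'];u,v=proj(d,[515,154,187]);print(u,v)
old=cv2.cvtColor(cv2.imread('pics/side0.png'),cv2.COLOR_BGR2GRAY).astype(int);n=cv2.cvtColor(g,cv2.COLOR_RGB2GRAY).astype(int)
for r in range(268,292,3): print(r,old[r,345:390:3],n[r,345:390:3])
```

```text
[471.44003008 154.96030534 149.67633523] [-0.40695078 -0.3485428  -0.21203173] 28.25
379.79769311687073 272.32147826434664
268 [133  71  99  73  72  74 199 225 225 101 146 146 144 144 147] [143  70 105  76  74  78 210 235 234 100 155 152 149 137  87]
271 [227  67  71  73 202 226 226 225 224 108 146 222 227  74 143] [235  72  73  74 214 235 235 234 234 110 152 133 128  68 150]
274 [221 210 190 226 226 226 225 226 225 213 129 203 227 143 144] [232 220 205 233 235 234 234 234 235 220 122 129 137 136 150]
277 [ 66 225 227 225 226 225 226 225 226 187 134 119 132 145 144] [ 65 235 234 235 235 234 234 235 235 187 110 113 140 153 152]
280 [ 69 221 225 225 224 226 224 226 208 130 133 142 144 145 109] [ 68 232 235 235 235 235 234 234 220 117 115 150 147 151 108]
283 [ 65 226 226 227 225 227 225 226 131 133 113 115 144 144 143] [ 64 234 235 234 235 235 235 235 118 119 112 120 147 147 146]
286 [ 59 224 225 225 226 227 227 165 129 113 224  86  96  87  89] [ 57 234 235 235 235 235 234 134 118 118 232  85  98  84  85]
289 [ 58 226 226 226 226 226 153 158 123 212 226 100 137 135 167] [ 65 235 235 235 236 235 135 132 121 222 234 102 143 139 176]
```

Request:
{"name": "move_arm", "arguments": {"dp": [[0,0.01,0],[0,0.018,0],[0,0.022,0],[0,0.028,0],[0,0.034,0],[0,0.04,0],[0,0.046,0],[0,0.051,0],[0,0.055,0],[0,0.058,0],[0,0.06,0],[0,0.06,0]], "turn": [0,0,0,0,0,0,0,0,0,0,0,0], "hand": [0,0,0,0,0,0,0,0,0,0,0,0]}}

```text
clock: 29.3
tool_pos: [531.0, 152.7, 149.3]
orientation: [0.719, 0.695, -0.0, 0.0]
contact_force: [-2.0, 0.4, 0.9]
opening: 0.004
```

Request:
{"name": "move_arm", "arguments": {"dp": [[0,0.001,0],[0,0.002,0],[0,0.003,0],[0,0.003,0],[0,0.003,0]], "turn": [0,0,0,0,0], "hand": [0,0,0,0,0]}}

```text
clock: 29.72
tool_pos: [533.7, 152.7, 149.4]
orientation: [0.719, 0.695, -0.0, -0.0]
contact_force: [-2.6, -0.5, 2.8]
opening: -0.002
```

```bash
python3 m.py
```

```text
[533.71 152.67 149.36] [-2.6 -0.5  2.8] [-0.06  0.48 -0.04] 29.7167
[[282, np.float64(346.69), np.float64(359.26), np.float64(364.49), np.float64(367.59), np.float64(373.87)], [283, np.float64(346.59), np.float64(358.92), np.float64(364.37), np.float64(368.0), np.float64(369.87)], [284, np.float64(346.44), np.float64(358.78), np.float64(364.36)], [285, np.float64(346.03), np.float64(358.81), np.float64(364.17)], [286, np.float64(345.92), np.float64(358.56), np.float64(363.74)], [287, np.float64(345.91), np.float64(358.09), np.float64(363.67)], [288, np.float64(345.7), np.float64(357.71), np.float64(363.66)], [289, np.float64(345.66), np.float64(357.42), np.float64(363.53)], [290, np.float64(345.65), np.float64(356.95), np.float64(363.44)], [291, np.float64(345.6), np.float64(356.35), np.float64(363.39)], [292, np.float64(345.58), np.float64(353.65), np.float64(362.83)], [293, np.float64(345.58), np.float64(350.6), np.float64(362.4)]]
```

Request:
{"name": "move_arm", "arguments": {"dp": [[0,0.001,0],[0,0.002,0],[0,0.003,0],[0,0.003,0],[0,0.003,0]], "turn": [0,0,0,0,0], "hand": [0,0,0,0,0]}}

```text
clock: 30.18
tool_pos: [536.7, 152.6, 149.4]
orientation: [0.719, 0.695, -0.0, -0.0]
contact_force: [-4.7, 0.3, 3.7]
opening: -0.003
```

```bash
python3 m.py
```

```text
[536.7  152.59 149.36] [-4.7  0.3  3.7] [-0.05  0.93  0.01] 30.1833
[[282, np.float64(346.7), np.float64(358.15), np.float64(364.14), np.float64(365.77), np.float64(373.26)], [283, np.float64(346.6), np.float64(358.16), np.float64(363.4), np.float64(366.55), np.float64(370.56)], [284, np.float64(346.46), np.float64(358.15), np.float64(363.15)], [285, np.float64(346.04), np.float64(357.89), np.float64(363.06)], [286, np.float64(345.91), np.float64(357.76), np.float64(363.11)], [287, np.float64(345.93), np.float64(357.55), np.float64(363.15)], [288, np.float64(345.68), np.float64(357.06), np.float64(362.76)], [289, np.float64(345.64), np.float64(356.83), np.float64(362.66)], [290, np.float64(345.65), np.float64(356.6), np.float64(362.65)], [291, np.float64(345.59), np.float64(356.04), np.float64(362.5)], [292, np.float64(345.58), np.float64(353.67), np.float64(362.39)], [293, np.float64(345.58), np.float64(350.59), np.float64(361.81)]]
```

The lever follows with about 1–2 N/mm beyond its stop at x≈534, which is a slightly soft stop. I'll finish at about 10 N and hold.

Request:
{"name": "move_arm", "arguments": {"dp": [[0,0.0005,0],[0,0.001,0],[0,0.0015,0],[0,0.0015,0],[0,0.0015,0]], "turn": [0,0,0,0,0], "hand": [0,0,0,0,0]}}

```text
clock: 30.65
tool_pos: [538.0, 152.6, 149.4]
orientation: [0.719, 0.695, -0.0, -0.0]
contact_force: [-6.2, 0.0, 5.4]
opening: 0.001
```

Request:
{"name": "move_arm", "arguments": {"dp": [[0,0.0005,0],[0,0.001,0],[0,0.001,0],[0,0.001,0]], "turn": [0,0,0,0], "hand": [0,0,0,0]}}

```text
clock: 30.98
tool_pos: [538.8, 152.6, 149.4]
orientation: [0.719, 0.695, -0.0, -0.0]
contact_force: [-6.7, -0.4, 6.2]
opening: -0.001
```

```bash
python3 m.py|cut -c1-300
```

```text
[538.79 152.56 149.42] [-6.7 -0.4  6.2] [-0.06  1.44  0.05] 30.9833
[[282, np.float64(346.68), np.float64(357.44), np.float64(372.48)], [283, np.float64(346.59), np.float64(357.47), np.float64(362.39), np.float64(365.52), np.float64(370.07)], [284, np.float64(346.45), np.float64(357.45), np.float64(362.37)], [285, np.float64(346.04), np.float64(357.46), np.float64(3
```

Request:
{"name": "move_arm", "arguments": {"dp": [[0,0.0005,0],[0,0.001,0],[0,0.001,0],[0,0.001,0]], "turn": [0,0,0,0], "hand": [0,0,0,0]}}

```text
clock: 31.37
tool_pos: [539.6, 152.5, 149.4]
orientation: [0.719, 0.695, -0.001, -0.001]
contact_force: [-8.4, -0.5, 8.6]
opening: 0.002
```

Request:
{"name": "move_arm", "arguments": {"dp": [[0,0.0005,0],[0,0.001,0],[0,0.001,0],[0,0.001,0]], "turn": [0,0,0,0], "hand": [0,0,0,0]}}

```text
clock: 31.7
tool_pos: [540.3, 152.5, 149.5]
orientation: [0.719, 0.695, -0.001, -0.001]
contact_force: [-9.7, -0.1, 9.4]
opening: 0.001
```

Request:
{"name": "move_arm", "arguments": {"dp": [[0,0.0003,0],[0,0.0005,0],[0,0.0005,0],[0,0.0005,0]], "turn": [0,0,0,0], "hand": [0,0,0,0]}}

```text
clock: 32.03
tool_pos: [540.7, 152.5, 149.5]
orientation: [0.719, 0.695, -0.001, -0.001]
contact_force: [-10.4, -0.3, 10.4]
opening: -0.002
```

```bash
python3 m.py|cut -c1-300
```

```text
[540.7  152.53 149.51] [-10.4  -0.3  10.4] [-0.15  2.2  -0.03] 32.0333
[[282, np.float64(346.7), np.float64(356.62), np.float64(371.56)], [283, np.float64(346.6), np.float64(356.63), np.float64(361.6), np.float64(364.22), np.float64(369.92)], [284, np.float64(346.46), np.float64(356.74), np.float64(361.49)], [285, np.float64(346.06), np.float64(356.79), np.float64(361.
```

```bash
cat > th.py <<'E'
from h import *
d=grab('side');a=np.deg2rad(-2.2);ex=np.array([np.cos(a),np.sin(a),0]);ey=np.array([-np.sin(a),np.cos(a),0])
bar=np.array([597.3,151.2,0])
def line(th):
    piv=bar-42*ex+[0,0,85];phi=np.arctan2(40,102)-th
    return [piv+r*(-np.sin(phi)*ex+np.array([0,0,np.cos(phi)])) for r in np.linspace(20,109.6,60)]
def sil(th,row):  # blade silhouette columns at a row: box 8 thick, 14 wide
    phi=np.arctan2(40,102)-th;n=np.cos(phi)*ex+np.array([0,0,np.sin(phi)])
    us=[]
    for s in(-4,4):
        for w in(-7,7):
            q=np.array([proj(d,p+s*n+w*ey) for p in line(th)]);q=q[np.argsort(q[:,1])]
            us.append(np.interp(row,q[:,1],q[:,0]))
    return min(us),max(us)
for th in (0,.25,.3,.33,.36,.39,.42,.45): print(th,[tuple(np.round(sil(th,r),1)) for r in (284,287,290)], proj(d,line(th)[-1]).round(1))
old=cv2.cvtColor(cv2.imread('pics/side0.png'),cv2.COLOR_BGR2GRAY)
for r in (284,287,290): print(r,old[r,358:382])
E
python3 th.py; python3 m.py
```

```text
0 [(np.float64(364.1), np.float64(374.9)), (np.float64(361.5), np.float64(372.2)), (np.float64(358.9), np.float64(369.5))] [379.7 272.5]
0.25 [(np.float64(358.8), np.float64(366.9)), (np.float64(357.6), np.float64(365.7)), (np.float64(356.4), np.float64(364.4))] [366.8 274.3]
0.3 [(np.float64(357.6), np.float64(365.2)), (np.float64(356.7), np.float64(364.2)), (np.float64(355.8), np.float64(363.2))] [364.2 274.8]
0.33 [(np.float64(356.8), np.float64(364.1)), (np.float64(356.2), np.float64(363.3)), (np.float64(355.5), np.float64(362.5))] [362.5 275.2]
0.36 [(np.float64(356.1), np.float64(362.9)), (np.float64(355.6), np.float64(362.4)), (np.float64(355.1), np.float64(361.8))] [360.9 275.6]
0.39 [(np.float64(355.3), np.float64(361.7)), (np.float64(355.0), np.float64(361.4)), (np.float64(354.7), np.float64(361.0))] [359.2 276. ]
0.42 [(np.float64(354.4), np.float64(360.5)), (np.float64(354.4), np.float64(360.4)), (np.float64(354.3), np.float64(360.3))] [357.6 276.4]
0.45 [(np.float64(353.5), np.float64(359.2)), (np.float64(353.7), np.float64(359.3)), (np.float64(353.9), np.float64(359.4))
[... 535 characters left out ...]
at64(364.21), np.float64(369.94)], [284, np.float64(346.45), np.float64(356.73), np.float64(361.5)], [285, np.float64(346.03), np.float64(356.78), np.float64(361.49)], [286, np.float64(345.91), np.float64(356.79), np.float64(361.62)], [287, np.float64(345.92), np.float64(356.69), np.float64(361.72)], [288, np.float64(345.7), np.float64(356.53), np.float64(361.72)], [289, np.float64(345.65), np.float64(356.26), np.float64(361.68)], [290, np.float64(345.64), np.float64(355.92), np.float64(361.66)], [291, np.float64(345.6), np.float64(355.6), np.float64(361.62)], [292, np.float64(345.58), np.float64(353.64), np.float64(361.49)], [293, np.float64(345.57), np.float64(350.65), np.float64(361.42)]]
```

Run:
```python
from h import *
F=[]
for i in range(6): F.append(observe()['contact_force']);d=grab('side')
print(np.round(F,1).tolist(),observe()['tool_pos'],observe()['clock'])
t=grab('top')
cv2.imwrite('pics/f.png',np.hstack([cv2.resize(d['image'][190:390,200:480,::-1],(560,400),interpolation=2),cv2.resize(t['image'][170:330,200:290,::-1],(225,400),interpolation=2)]))
```

```text
[[-11.2, -1.2, 9.3], [-11.2, -0.5, 8.9], [-10.3, -1.0, 10.1], [-10.2, 0.0, 9.7], [-11.0, -1.2, 9.1], [-10.7, -0.9, 9.7]] [540.70272414 152.48054617 149.48816795] 32.4833
```

View pics/f.png

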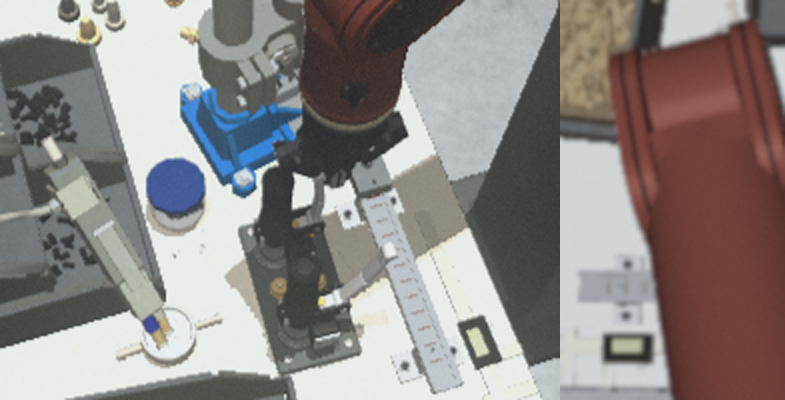

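The final picture shows the right lever held in at about (318,200), the left lever out with its tip at (390,250), and the visible bystanders in place. The force is steady at about 10.8 N.

```bash
python3 -c "
from plant import robot
print(robot.sign_off())"
```

```text
the job is handed in; nothing more can be done
None
```

I've handed the job in: the right lever is the firm one and is held pressed in at about 10.8 N. The left one has the air in it and is fully out. It took about 32.5 s of the 67 s.

- **Left lever:** it went all the way in to the grip, was pressed to 11 N, and sprang right out; a picture confirmed this.
- **Right lever:** it firmed up at about 0.34 rad, well short of the bar. I pressed it to 9.8 N, let it spring out (checked against the first image), then pressed it in again to hold.
- **Final check:** the force was steady and the left lever was out. Nothing visible had moved, but the arm hid some of the bystanders from both cameras.

Three things did not match what I expected:
- **Fingertip height:** the cameras put the closed fingertips about 20 mm above the reported tool point, not 8 mm below it. Because of that, my first approach rode up on the left lever's end with 14 N upward and pressed it in roughly 10 mm. I backed off, lowered the tool 26 mm and started again.
- **Soft stop on the right lever:** it did not stop dead. It gave about 1–2 N per mm past its stop and reads roughly 0.40 rad at the final force, slightly over the stated 0.37 limit.
- **Upward force:** about 9.5 N also pushes up on the fingers in the final hold. I take it to be friction at the lever end, but did not confirm that.

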